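# Clamp a carcass and hold the inspection mirror on its marker

### The job

Tighten the three clamp knobs on the small white carcass clockwise to their end stops, one after the other, beginning with the knob next to the tall wooden stop block and working away from it. Then turn the spring-loaded inspection mirror clockwise by the bar grip on its top until the bench camera, looking into the mirror, sees the round marker on the far side of the carcass in the middle of its view. Finish while still holding the mirror at that angle (it springs back when let go), and leave the other things on the bench where they are.

Things in the scene. Friction and masses are not known exactly. Their poses are not given: they have to be found in the camera images.
- jig: white carcass (90 mm along x, 360 along y, 100 high) fixed to the bench, under an aluminium clamp strip with its top at 110 mm. Origin: centre of its underside. x points to its far side, which bears the marker; at its +y end (robot's left) is the wooden stop block, 160 mm high, y = 181 to 207 mm. The knobs stand at y = +100, 0 and -100 mm on its centre line.
- knob1_grip (a point): first (next to the stop block) of the three clamp knobs, black bar grip 42 mm long, 14 mm wide and 32 mm high on a disc of 44 mm; this point is on the turning axis, 147 mm above the bench, 7 mm below the top of the bar. Its x axis runs along the bar and turns with it; grip across the bar, from above.
- knob2_grip (a point): second (middle) of the three clamp knobs, black bar grip 42 mm long, 14 mm wide and 32 mm high on a disc of 44 mm; this point is on the turning axis, 147 mm above the bench, 7 mm below the top of the bar. Its x axis runs along the bar and turns with it; grip across the bar, from above.
- knob3_grip (a point): third (farthest from the stop block) of the three clamp knobs, black bar grip 42 mm long, 14 mm wide and 32 mm high on a disc of 44 mm; this point is on the turning axis, 147 mm above the bench, 7 mm below the top of the bar. Its x axis runs along the bar and turns with it; grip across the bar, from above.
- knob1 (a joint): turn of the first knob in rad, growing clockwise seen from above; end stop (tight) at 1.70, it starts 0.30 to 0.75. Friction about 0.05 N m, stays where it is left.
- knob2 (a joint): turn of the second knob in rad, growing clockwise seen from above; end stop (tight) at 1.70, it starts 0.30 to 0.75. Friction about 0.05 N m, stays where it is left.
- knob3 (a joint): turn of the third knob in rad, growing clockwise seen from above; end stop (tight) at 1.70, it starts 0.30 to 0.75. Friction about 0.05 N m, stays where it is left.
- marker: white plate 40 mm wide, 46 mm high with a round black-white-black target of 32 mm, clipped over the far top edge of the carcass and fixed there. Origin: centre of the target on its face, 70 mm above the bench; x points out of the face, away from the carcass.
- station: inspection station fixed to the bench beyond the carcass: dark steel base 12 mm high with a 110 mm disc under the mirror and an arm along -y that carries the grey bench camera (40 x 50 x 40 mm, top at 95 mm). Origin: on the mirror's vertical turning axis, at the bench; z up. The mirror belongs to it.
- lens (a point): front of the camera's lens, 135 mm from the mirror's axis along the station's -y, 75 mm above the bench; the camera looks along the station's +y straight at the mirror's axis.
- mirror_grip (a point): grip of the mirror: black bar 50 mm long, 14 wide, 30 high, its top 155 mm above the bench; this point is on the vertical turning axis, 143 mm above the bench. The mirror (70 mm wide, 45 to 105 mm above the bench, bright in front, black behind) is below it, parallel to the bar, bright face on the axis. x: normal out of the bright face; y: along the bar. Grip across the bar from above.
- mirror (a joint): turn of the mirror in rad, clockwise from above; 0 is the rest stop (normal 5 degrees anticlockwise of the direction to the lens), 1.60 the other stop. A spring of 0.06 N m/rad, 0.03 N m at rest, pulls it to 0. The marker is seen when the normal halves the angle, in plan, between the directions from the axis to lens and marker: at about 0.35 to 1.40, depending on the start.
- sight: white needle 67 mm long lying just above the station's base, on the mirror's axis, geared 2:1 to the mirror: its x axis always points along the camera's line of sight after the mirror. Origin on the axis, 14 mm above the bench. The camera sees the marker when this line passes within 20 mm of the marker's centre in plan.
- screwdriver: bystander, loose: screwdriver 200 mm long, lying on the robot's side of the carcass; origin under its middle.
- wrench: bystander, loose: wrench 160 mm long, lying on the robot's side of the carcass.
- tape: bystander, loose: roll of paper tape, 90 mm across, 24 mm high, left of the station.
- glue: bystander, loose: glue bottle 50 mm across, 130 mm high, at the right-hand end of the carcass.
- wax: bystander, loose: flat tin 70 mm across, 50 mm high, left of the stop block.
- drill: bystander, loose: cordless drill standing on its battery, about 200 mm high, far left.
- hammer: bystander, loose: hammer 260 mm long, far right.

How it is judged:
By the outcome, as a careful person would: the job done as asked, in the order asked, and still so for the second after the job is handed in, while the arm keeps its last pose, push and grip.
It also fails if it takes over 58 s, if anything falls off the work surface, if the arm or the gripper's body presses on something with over 40 N, if the wrist force passes 120 N, or if a joint passes its speed limit or range.

### The arm

A 7-joint arm with a two-finger parallel gripper is mounted at the origin on the work surface. World frame = base frame: x ahead of the robot, y to its left, z up, the work surface at z = 0. Lengths are in m, angles in rad, forces in N, time in s.
With the tool pointing down it reaches from about 0.425 to 0.925 m from the base axis. Payload 6.8 kg.
Tool frame: the origin (TCP) lies at the very end of the fingers, on their centre line; the grasp point (between the pads) lies 19 mm behind it; z points along the fingers, y is the line along which they close (so a half turn about z gives the same grasp; the last joint's range is limited). The gripper opens to 85 mm and grips with 20 to 120 N. Pads are 22 mm wide; open, the fingers measure 114 mm over their backs; the gripper's body (76 mm by 85 mm) begins 54 mm behind the grasp point. The pads swing forward as they close: fully open they stand 13 mm farther back than shut.
Start: joints at [1.043, 0.477, 0.022, 1.555, -0.011, 1.109, -0.083], TCP at [0.275, -0.616, 0.231] pointing down, gripper open.
Joint ranges: [-2.96, 2.96], [-0.34, 2.1], [-1.41, 1.46], [0.24, 2.44], [-1.37, 4.51], [0.17, 1.92], [-2.96, 2.96]. Speed limits (rad/s): [2.39, 2.39, 3.14, 3.14, 3.14, 3.14, 3.14].

### API

Orientations are given as a unit quaternion [w, x, y, z].
In Python, from station import bot gives the robot as it stands. The module is installed in compiled form; this text tells all that it offers.
- The arm moves only by the shell command python3 -m jog 'ROWS' [OPENING] [FORCE]. ROWS is JSON, a list of rows, each a list of 4 numbers: the shift along the tool's x, y, z in cm, then the turn about the tool's z in rad. In form: [[x, y, z, spin], ...]. A call has 1 to 20 rows; each row is the pose to reach, as a shift and turn from the pose commanded when the call began, along the tool's axes at that moment; what a row does not reach only later rows make up. A row lasts 1/12 s, in which the tool goes at most 41.7 mm and 7.16 degrees, less where a joint would pass 70% of its speed; a pose out of reach is approached as far as the arm can. A call with a gripper value outside its range is refused whole. OPENING is the closure, from -1 (fully open) to 1 (shut), set as the call begins (- or left out, the last holds). The fingers move at their own pace and stop on an object; FORCE is the grip in N (left out, the last holds). Time passes only in rows, so rows that repeat a pose let the fingers close. It gives the time, the measured TCP pose, the force, the opening and the grip force at its end, in the units of the state.
- bot.get_obs(): the state, without advancing time (a new reading comes with each control period).
- bot.read_camera(name): name is "side" or "top"; returns a dict with "pixels" (384x512x3 uint8, red, green, blue), "depth" (384x512 float32, m along the optical axis (not along the pixel's ray), 0 where there is no reading), "fovy" (degrees; the focal length in pixels is half the picture's height over the tangent of half this angle, whatever the lens; pixels are square), "cx", "cy" (the principal point, pixels), "pose" (4x4, takes a point from camera to world coordinates). Camera axes: x right, y down, z forward; pixel columns grow to the right and rows downward; lengths in m; the calibration is good to about 2 mm. A picture is of the moment at which its call begins.
- bot.hand_in(): hands the job in; it is judged then, once.
The state is a dict: "t": time; "q": joint angles; "joint_vel": joint speeds; "joint_torque": joint torques, N m; "eef_pos": TCP position; "tool_rot": TCP orientation; "contact_force": force on the tool from outside, world axes, zero at the start; "torque": the same for the moment, N m; "gripper_width": opening from 0.0 (shut) to 1.0 (fully open); "grasp_force": force on a finger pad.
Only numpy, scipy, OpenCV 4.12 (cv2) and the standard library are available. Lean on these libraries where they do the work, as an engineer would, in place of code of your own. Each camera call takes 0.05 s, during which the arm holds its last target. There are 200 camera calls.

## Working session

There is one attempt and no reset: what is moved stays moved. The work goes in short steps, Python scripts to look and compute and a shell command to move; the robot and the scene stay as the last step left them, time stands still between calls to the robot, and variables do not carry over. Pictures are saved under pics/ and viewed, at most 10 in all, crops included, and the job is handed in when it is done.

```bash
mkdir -p pics
python3 - <<'E'
from station import bot
import cv2,numpy as np
for n in("top","side"):
    c=bot.read_camera(n); cv2.imwrite(f"pics/{n}0.png",c["pixels"][:,:,::-1]); np.savez(f"{n}0.npz",**c)
    print(n,c["fovy"],c["cx"],c["cy"],np.round(c["pose"],3).tolist())
o=bot.get_obs();print(o)
E
```

```text
top 56.11928870455549 256.9192223101485 194.7211670932819 [[-0.028, -0.996, 0.085, 0.437], [-0.999, 0.025, -0.031, -0.011], [0.029, -0.086, -0.996, 1.103], [0.0, 0.0, 0.0, 1.0]]
side 43.35007957240631 253.39740731376713 196.46224507426322 [[-0.919, -0.268, 0.291, 0.168], [-0.395, 0.599, -0.697, 0.916], [0.013, -0.755, -0.656, 0.994], [0.0, 0.0, 0.0, 1.0]]
{'t': 0.1, 'q': array([ 1.0429239 ,  0.47769548,  0.02235804,  1.55632462, -0.0114566 ,
        1.10931822, -0.08308539]), 'joint_vel': array([-0.00014035, -0.00149866, -0.00060274, -0.0022859 , -0.00084743,
        0.00064618, -0.00032378]), 'joint_torque': array([ 5.70065022e-03, -5.97758210e+01,  1.61427598e+00, -2.81954670e+01,
        1.28907157e-02,  4.98792389e-03,  1.12888907e-05]), 'eef_pos': array([ 0.27485516, -0.61593285,  0.23044979]), 'tool_rot': array([-7.70088394e-04,  9.78050077e-01,  2.08368406e-01, -2.47041036e-04]), 'contact_force': array([-0.44106494, -0.32945612,  0.01410722]), 'torque': array([-0.02873905,  0.0267052 , -0.0857554 ]), 'grasp_force': 0.0, 'gripper_width': 1.0025051138411858}
```

View pics/top0.png

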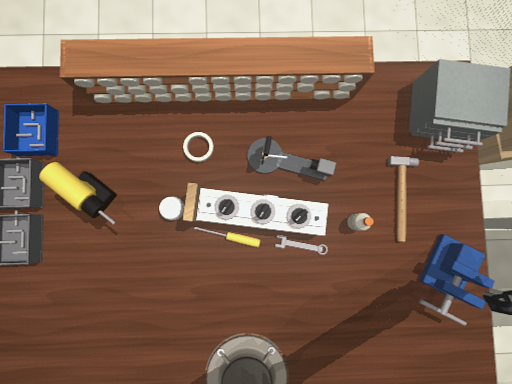

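View pics/side0.png

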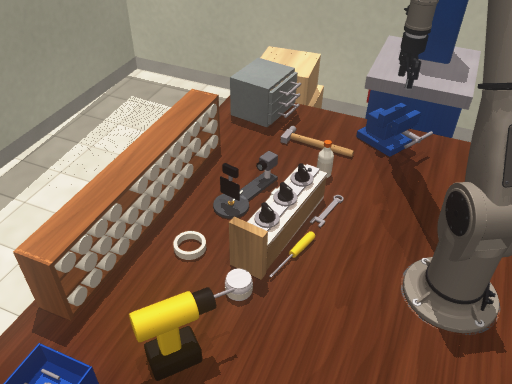

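The top view shows the knobs at about (226,207), (263,211) and (299,215), the stop block at (190,202), the mirror at (267,150) with its needle pointing right, and the bench camera at (325,168). Next I measure them in the depth data.

```bash
cat > h.py <<'E'
import numpy as np,cv2
def cloud(c):
    d=c["depth"];h,w=d.shape;f=h/2/np.tan(np.radians(float(c["fovy"]))/2)
    u,v=np.meshgrid(np.arange(w),np.arange(h))
    P=np.stack([(u-c["cx"])/f*d,(v-c["cy"])/f*d,d],-1)
    T=c["pose"];P=P@T[:3,:3].T+T[:3,3];P[d==0]=np.nan;return P
def bar(P,m):
    Q=P[m];r=cv2.minAreaRect(Q[:,:2].astype(np.float32)*1000)
    e=Q[:,:2]-Q[:,:2].mean(0);w,V=np.linalg.eigh(e.T@e)
    a=np.degrees(np.arctan2(V[1,1],V[0,1]))
    return len(Q),Q.mean(0).round(4),np.round(r[0],1),np.round(r[1],1),round(float(a),1),Q[:,2].max().round(4)
E
python3 - <<'E'
from h import *
for n in("top","side"):
    c=dict(np.load(n+"0.npz"));P=cloud(c);Z=P[...,2];X=P[...,0];Y=P[...,1];g=c["pixels"].astype(int)
    reg=(X>.45)&(X<.8)&(Y>-.3)&(Y<.3)
    m=(reg&(Z>.135)&(Z<.17)).astype(np.uint8)
    k,L,S,C=cv2.connectedComponentsWithStats(m)
    for i in range(1,k):
        if S[i,4]>8: print(n,"hi",C[i].round(1),*bar(P,L==i))
    m=reg&(Z>.09)&(Z<.12)&(g.min(2)>130)
    k,L,S,C=cv2.connectedComponentsWithStats(m.astype(np.uint8))
    i=1+S[1:,4].argmax();print(n,"jig",*bar(P,L==i),cv2.minAreaRect((P[L==i][:,:2]*1000).astype(np.float32)))
    m=reg&(Z>.08)&(Z<.1)&(g.max(2)<150)&(X>.55)
    k,L,S,C=cv2.connectedComponentsWithStats(m.astype(np.uint8))
    for i in range(1,k):
        if S[i,4]>15: print(n,"cam",C[i],*bar(P,L==i))
    m=reg&(Z>.005)&(Z<.025)&(g.min(2)>140)&(X>.55)
    k,L,S,C=cv2.connectedComponentsWithStats(m.astype(np.uint8))
    for i in range(1,k):
        if S[i,4]>8: print(n,"white low",C[i],*bar(P,L==i))
c=np.load("top0.npz")["pixels"];s=np.load("side0.npz")["pixels"]
A=cv2.resize(c[130:240,180:345],None,fx=4.8,fy=4.8,interpolation=2);cv2.imwrite("pics/topc.png",A[:,:,::-1])
A=cv2.resize(s[130:280,190:350],None,fx=4,fy=4,interpolation=2);cv2.imwrite("pics/sidec.png",A[:,:,::-1])
E
```

```text
top hi [266.7 145.1] 100 [ 0.6509 -0.0707  0.153 ] [652.1 -71.2] [13.7 49.7] 167.4 0.1575
top hi [190.  201.5] 431 [0.5043 0.1349 0.1583] [505.1 136.4] [26.4 99.7] 171.7 0.1648
top hi [225.3 205.8] 87 [0.4907 0.0432 0.1531] [490.9  43.8] [13.9 40.8] 145.5 0.157
top hi [262.7 210.5] 82 [ 0.4758 -0.0549  0.153 ] [475.9 -55. ] [13.6 40.9] 146.8 0.1564
top hi [300.3 214.2] 85 [ 0.4633 -0.1544  0.152 ] [ 461.5 -154. ] [14.1 41.3] 126.1 0.1584
top jig 2651 [ 0.4891 -0.031   0.1068] [478.8 -55.7] [361.4  90.3] 86.5 0.12 ((478.8414611816406, -55.6939697265625), (361.3909912109375, 90.28685760498047), 82.47614288330078)
top cam [319.00699301 165.37062937] 143 [ 0.6032 -0.2227  0.0895] [ 603.3 -232. ] [67.4 39.9] 61.8 0.0985
top white low [197.72469636 146.3805668 ] 247 [0.6809 0.1307 0.0221] [681.9 131.1] [88.2 86.5] 51.2 0.025
top white low [277.26666667 155.88888889] 45 [ 0.6477 -0.1108  0.0151] [ 648.1 -111.8] [59.  8.] 83.8 0.0204
side hi [229.9 168.9] 123 [ 0.6514 -0.0666  0.1477] [652.3 -70.6] [19.1 51. ] 168.9 0.1572
side hi [301.8 169.1] 74 [ 0.4632 -0.1498  0.148 ] [ 462.4 -153.2] [1
[... 178 characters left out ...]
15.3 45.1] 147.2 0.1573
side hi [248.  229.9] 560 [0.5031 0.143  0.1535] [505.7 137.8] [ 30.1 102. ] 172.4 0.164
side jig 539 [0.4767 0.0076 0.1053] [486.4  15.1] [ 73.3 238. ] 108.7 0.1193 ((486.400634765625, 15.10205078125), (73.27814483642578, 238.00279235839844), 0.366458535194397)
side cam [267.11330049 158.42364532] 203 [ 0.6005 -0.2293  0.0907] [ 603.4 -230.6] [71.4 43.7] 69.9 0.1
side cam [229.48113208 184.49056604] 106 [ 0.6533 -0.065   0.0906] [653.6 -66.4] [12.3 70.8] 168.9 0.0998
side white low [187.24404762 243.95238095] 168 [0.6858 0.14   0.0226] [685.6 136.2] [80.5 89.4] 155.8 0.025
side white low [201.04 236.04] 25 [0.6651 0.0984 0.0229] [666.2  98.2] [ 9.1 26.4] 146.5 0.0247
```

View pics/topc.png

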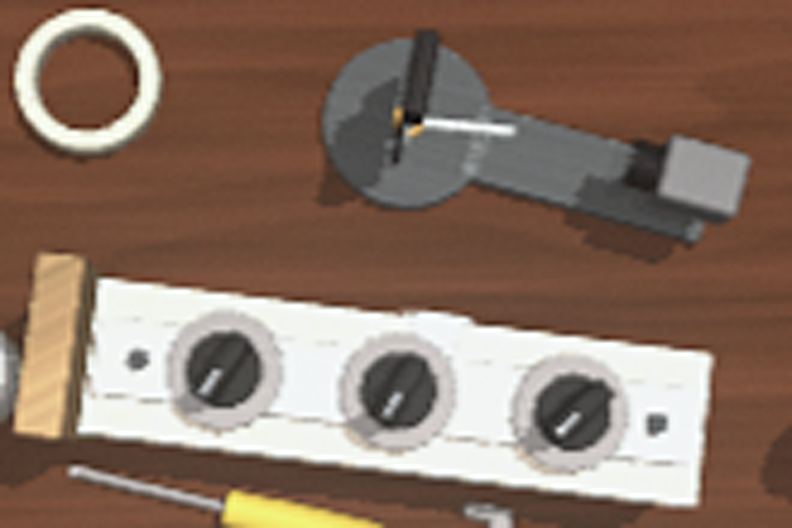

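View pics/sidec.png

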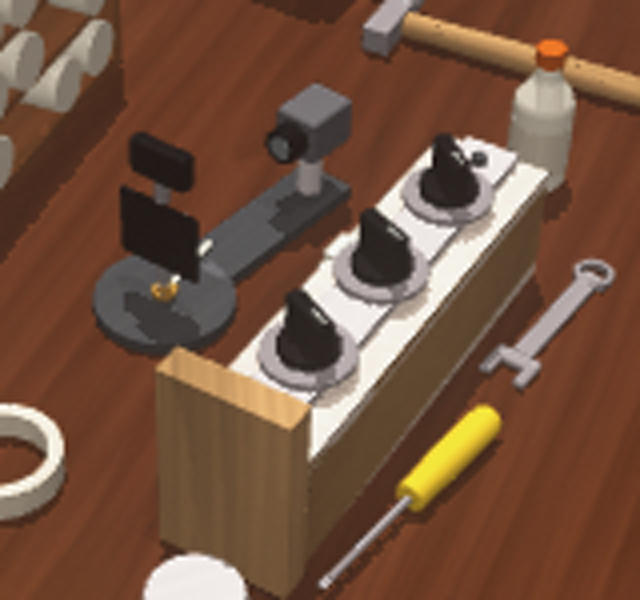

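The crops show the knobs' bars, the free needle of the mirror and the marker's clip on the far edge at crop (400–475, 312–322), which is top pixel (271,196). The knob spacing (100 mm), bar sizes and heights all agree with the description. I fuse the values and compute the first move.

```bash
cat >> h.py <<'E'
from scipy.spatial.transform import Rotation as R
def go(x,y,z,yd=None):
    "shift (cm, tool axes) and spin (rad, cw +) to TCP x,y,z with tool y at world angle yd (deg)"
    from station import bot
    o=bot.get_obs();q=o["tool_rot"];M=R.from_quat([q[1],q[2],q[3],q[0]]).as_matrix()
    s=M.T@(np.array([x,y,z])-o["eef_pos"])*100
    a=np.degrees(np.arctan2(M[1,1],M[0,1]));print("yaw",a.round(1),"shift",s.round(2),"tilt",M[:,2].round(3),
     "spin",None if yd is None else np.radians(a-yd).round(3),"q7",o["q"][6].round(2),"q",o["q"].round(2))
E
python3 - <<'E'
from h import *
c=dict(np.load("top0.npz"));P=cloud(c)
for v in range(193,200):
  print(v,[(tuple((P[v,u]*1000).round().astype(int)),int(c["pixels"][v,u].mean())) for u in (264,268,272,276,280)])
go(.4915,.0442,.23,56.5); go(.56,-.2,.23,56.5)
E
```

```text
193 [((np.int64(536), np.int64(-68), np.int64(-2)), 78), ((np.int64(536), np.int64(-80), np.int64(0)), 77), ((np.int64(535), np.int64(-92), np.int64(2)), 79), ((np.int64(535), np.int64(-105), np.int64(-3)), 79), ((np.int64(535), np.int64(-117), np.int64(0)), 80)]
194 [((np.int64(533), np.int64(-68), np.int64(-3)), 113), ((np.int64(533), np.int64(-80), np.int64(-4)), 113), ((np.int64(532), np.int64(-92), np.int64(2)), 74), ((np.int64(532), np.int64(-105), np.int64(-1)), 81), ((np.int64(531), np.int64(-117), np.int64(3)), 80)]
195 [((np.int64(522), np.int64(-62), np.int64(95)), 199), ((np.int64(521), np.int64(-73), np.int64(103)), 245), ((np.int64(521), np.int64(-85), np.int64(101)), 205), ((np.int64(529), np.int64(-104), np.int64(1)), 88), ((np.int64(528), np.int64(-117), np.int64(0)), 81)]
196 [((np.int64(518), np.int64(-62), np.int64(101)), 246), ((np.int64(518), np.int64(-73), np.int64(98)), 247), ((np.int64(518), np.int64(-84), np.int64(104)), 245), ((np.int64(518), np.int64(-96), np.int64(97)), 247), ((np.int64(525), np.int64(-117), np.int64(1)), 74)]
197 [((np.int64(516), np.int
[... 362 characters left out ...]
.int64(512), np.int64(-84), np.int64(108)), 244), ((np.int64(512), np.int64(-96), np.int64(100)), 241), ((np.int64(512), np.int64(-107), np.int64(99)), 243)]
199 [((np.int64(509), np.int64(-61), np.int64(112)), 218), ((np.int64(510), np.int64(-73), np.int64(101)), 246), ((np.int64(509), np.int64(-84), np.int64(103)), 244), ((np.int64(509), np.int64(-95), np.int64(101)), 243), ((np.int64(509), np.int64(-107), np.int64(97)), 246)]
yaw -65.9 shift [ 46.69 -51.45   0.12] tilt [-0.001  0.001 -1.   ] spin -2.137 q7 -0.08 q [ 1.04  0.48  0.02  1.56 -0.01  1.11 -0.08]
yaw -65.9 shift [ 42.99 -26.36   0.08] tilt [-0.001  0.001 -1.   ] spin -2.137 q7 -0.08 q [ 1.04  0.48  0.02  1.56 -0.01  1.11 -0.08]
```

```bash
python3 -m jog '[[43,-26.4,0,-2.14],[43,-26.4,0,-2.14],[43,-26.4,0,-2.14],[43,-26.4,0,-2.14],[43,-26.4,0,-2.14],[43,-26.4,0,-2.14],[43,-26.4,0,-2.14],[43,-26.4,0,-2.14],[43,-26.4,0,-2.14],[43,-26.4,0,-2.14],[46.7,-51.4,0,-2.14],[46.7,-51.4,0,-2.14],[46.7,-51.4,0,-2.14],[46.7,-51.4,0,-2.14],[46.7,-51.4,0,-2.14],[46.7,-51.4,0,-2.14],[46.7,-51.4,0,-2.14],[46.7,-51.4,0,-2.14],[46.7,-51.4,0,-2.14],[46.7,-51.4,0,-2.14]]' -0.2 60; python3 -c "
from h import *
go(.4915,.0442,.128,56.5)"
```

```text
t: 1.77
eef_pos: [0.4917, 0.0448, 0.2312]
tool_rot: [-0.0, 0.285, 0.958, -0.0]
contact_force: [-0.8, -0.7, -0.1]
gripper_width: 0.599
grasp_force: 0.0
yaw 56.8 shift [-0.02 -0.06 10.32] tilt [-0.  0. -1.] spin 0.006 q7 0.6 q [ 0.39  0.25 -0.7   1.94  0.19  1.02  0.6 ]
```

```bash
python3 -m jog '[[0,0,4,0],[0,0,7,0],[0,0,9,0],[0,0,10,0],[0,0,10.2,0],[0,0,10.2,0]]'; python3 -m jog '[[0,0,0,0],[0,0,0,0],[0,0,0,0],[0,0,0,0],[0,0,0,0],[0,0,0,0],[0,0,0,0]]' 1 60; python3 -c "
from h import *
go(.4915,.0442,.128,56.5)
from station import bot;print(bot.get_obs()['torque'])"
```

```text
t: 2.27
eef_pos: [0.4922, 0.0425, 0.1292]
tool_rot: [-0.0, 0.288, 0.958, -0.0]
contact_force: [0.5, -0.2, 0.4]
gripper_width: 0.596
grasp_force: 0.0
t: 2.85
eef_pos: [0.4926, 0.0422, 0.1307]
tool_rot: [0.001, 0.287, 0.958, -0.001]
contact_force: [-2.8, -3.5, 8.6]
gripper_width: 0.156
grasp_force: 58.9
yaw 56.6 shift [0.2  0.1  0.27] tilt [ 0.001 -0.002 -1.   ] spin 0.002 q7 0.48 q [ 0.33  0.38 -0.65  2.04  0.32  0.81  0.48]
[-0.61241678  0.58563871  0.04543458]
```

```bash
python3 -m jog '[[0,0,-0.3,0.1],[0,0,-0.3,0.2],[0,0,-0.3,0.3],[0,0,-0.3,0.4],[0,0,-0.3,0.5],[0,0,-0.3,0.6],[0,0,-0.3,0.7],[0,0,-0.3,0.8],[0,0,-0.3,0.9],[0,0,-0.3,1.0],[0,0,-0.3,1.1],[0,0,-0.3,1.1]]'; python3 -c "
from h import *
go(.4915,.0442,.13,56.5)
from station import bot;print(bot.get_obs()['torque'])"
python3 -m jog '[[0,0,0,0.05],[0,0,0,0.1],[0,0,0,0.15],[0,0,0,0.15]]';  python3 -c "
from h import *
go(.4915,.0442,.13,56.5)
from station import bot;print(bot.get_obs()['torque'])"
```

```text
t: 3.85
eef_pos: [0.4918, 0.042, 0.131]
tool_rot: [0.0, 0.747, 0.665, -0.001]
contact_force: [6.3, -3.5, -19.3]
gripper_width: 0.146
grasp_force: 63.2
yaw -6.7 shift [ 0.22 -0.05  0.1 ] tilt [-0.001 -0.001 -1.   ] spin -1.103 q7 -0.51 q [ 0.13  0.34 -0.41  2.05  0.19  0.78 -0.51]
[-0.47287254 -1.28878856 -0.07597361]
t: 4.18
eef_pos: [0.4917, 0.042, 0.131]
tool_rot: [0.0, 0.794, 0.608, -0.001]
contact_force: [5.6, -2.1, -19.1]
gripper_width: 0.145
grasp_force: 63.3
yaw -15.2 shift [ 0.21 -0.07  0.1 ] tilt [-0.001 -0.001 -1.   ] spin -1.251 q7 -0.64 q [ 0.11  0.34 -0.38  2.05  0.18  0.78 -0.64]
[-0.47049968 -1.21091695 -0.04216307]
```

```bash
cat > s.py <<'E'
from h import *
from station import bot
go(0,0,0,0);o=bot.get_obs();print("T",o["torque"].round(3),"F",o["contact_force"].round(1))
E
for k in 1 2; do python3 -m jog '[[0,0,0.1,0.04],[0,0,0.1,0.08],[0,0,0.1,0.08]]'>/dev/null;  python3 s.py; done
```

```text
yaw -19.4 shift [-20.25 -45.    13.12] tilt [-0.    -0.003 -1.   ] spin -0.338 q7 -0.71 q [ 0.09  0.34 -0.36  2.06  0.17  0.78 -0.71]
T [-1.02  -0.424  1.756] F [ 1.2 -6.3 -8.6]
yaw -23.7 shift [-23.56 -43.38  13.1 ] tilt [ 0.    -0.004 -1.   ] spin -0.413 q7 -0.78 q [ 0.08  0.33 -0.35  2.06  0.17  0.78 -0.78]
T [-1.316  0.453  3.311] F [-1.9 -6.7  2.9]
```

Knob 1 meets its stop (torque went from 0.04 to 3.3 N m at a bar angle near 73°, as expected). I release and go to knob 2.

```bash
python3 -m jog '[[0,0,0,0],[0,0,0,0],[0,0,0,0],[0,0,0,0],[0,0,-2,0],[0,0,-5,0],[0,0,-7,0],[0,0,-7,0]]' -0.2; python3 -c "
from h import *
go(.477,-.055,.20,58)"
```

```text
t: 5.35
eef_pos: [0.4948, 0.0441, 0.2045]
tool_rot: [0.001, 0.839, 0.543, 0.003]
contact_force: [0.7, -0.4, 0.4]
gripper_width: 0.599
grasp_force: 0.0
yaw -24.2 shift [-9.77  2.42  0.43] tilt [ 0.007  0.001 -1.   ] spin -1.434 q7 -0.74 q [ 0.11  0.24 -0.37  1.99  0.11  0.93 -0.74]
```

```bash
python3 -m jog '[[-3,1,0.4,-0.125],[-6,2,0.4,-0.25],[-9.8,2.4,0.4,-0.375],[-9.8,2.4,0.4,-0.5],[-9.8,2.4,0.4,-0.625],[-9.8,2.4,0.4,-0.75],[-9.8,2.4,0.4,-0.875],[-9.8,2.4,0.4,-1.0],[-9.8,2.4,0.4,-1.125],[-9.8,2.4,0.4,-1.25],[-9.8,2.4,0.4,-1.375],[-9.8,2.4,0.4,-1.43],[-9.8,2.4,0.4,-1.43],[-9.8,2.4,0.4,-1.43],[-9.8,2.4,0.4,-1.43]]'; python3 -c "
from h import *
go(.477,-.055,.131,58)
from station import bot
c=bot.read_camera('top');np.savez('top1.npz',**c)
P=cloud(c);Z=P[...,2];X=P[...,0];Y=P[...,1]
m=((X>.47)&(X<.52)&(Y>.01)&(Y<.075)&(Z>.135)&(Z<.17));print(m.sum(), bar(P,m) if m.sum()>20 else '')
"
```

```text
t: 6.6
eef_pos: [0.4738, -0.056, 0.1961]
tool_rot: [-0.0, 0.279, 0.96, 0.0]
contact_force: [-0.1, 0.5, 0.8]
gripper_width: 0.599
grasp_force: 0.0
yaw 57.7 shift [-0.22  0.25  6.51] tilt [-0.  0. -1.] spin -0.006 q7 0.85 q [ 0.45  0.24 -0.52  2.02  0.15  0.92  0.85]
88 (88, array([0.4906, 0.0431, 0.1526]), array([490.8,  43.4]), array([41., 14.]), 73.8, np.float64(0.1576))
```

Knob 1's bar now lies at 73.8°, which matches the end stop (zero along the jig's x minus 1.70 rad gives about 74°). Now knob 2.

```bash
python3 -m jog '[[-0.2,0.2,3,0],[-0.2,0.2,5,0],[-0.2,0.2,6,0],[-0.2,0.2,6.4,0],[-0.2,0.2,6.4,0]]'; python3 -m jog '[[0,0,0,0],[0,0,0,0],[0,0,0,0],[0,0,0,0],[0,0,0,0],[0,0,0,0],[0,0,0,0]]' 1 60; python3 s.py; python3 -m jog '[[0,0,0,0.1],[0,0,0,0.2],[0,0,0,0.3],[0,0,0,0.4],[0,0,0,0.5],[0,0,0,0.6],[0,0,0,0.7],[0,0,0,0.8],[0,0,0,0.9],[0,0,0,1.0],[0,0,0,1.1],[0,0,0,1.2],[0,0,0,1.2]]'; python3 s.py
```

```text
t: 7.07
eef_pos: [0.4763, -0.0552, 0.1318]
tool_rot: [-0.001, 0.277, 0.961, -0.0]
contact_force: [0.2, 0.6, 0.2]
gripper_width: 0.601
grasp_force: 0.0
t: 7.65
eef_pos: [0.477, -0.0562, 0.1335]
tool_rot: [0.001, 0.278, 0.961, -0.001]
contact_force: [-3.1, -1.8, 7.4]
gripper_width: 0.151
grasp_force: 58.9
yaw 57.8 shift [ 43.36 -20.69  13.3 ] tilt [ 0.001 -0.001 -1.   ] spin 1.008 q7 0.78 q [ 0.41  0.33 -0.5   2.08  0.22  0.78  0.78]
T [-0.427  0.584  0.038] F [-3.1 -1.8  7.4]
t: 8.73
eef_pos: [0.4773, -0.0561, 0.1336]
tool_rot: [0.001, 0.773, 0.634, 0.0]
contact_force: [-1.0, -2.6, 5.7]
gripper_width: 0.148
grasp_force: 58.7
yaw -11.3 shift [ -3.83 -47.93  13.27] tilt [ 0.002 -0.001 -1.   ] spin -0.197 q7 -0.32 q [ 0.21  0.3  -0.26  2.09  0.11  0.76 -0.32]
T [-0.571  0.333 -0.03 ] F [-1.  -2.6  5.7]
```

```bash
python3 -m jog '[[0,0,0,0.05],[0,0,0,0.1],[0,0,0,0.15],[0,0,0,0.19],[0,0,0,0.19]]' >/dev/null; python3 s.py;  python3 -m jog '[[0,0,0,0.03],[0,0,0,0.03]]'>/dev/null; python3 s.py;python3 -m jog '[[0,0,0,0],[0,0,0,0],[0,0,0,0],[0,0,0,0],[0,0,-2,0],[0,0,-5,0],[0,0,-7,0],[0,0,-7,0]]' -0.2; python3 -c "
from h import *
go(.462,-.1555,.20,36.6)"
```

```text
yaw -21.5 shift [-12.27 -46.5   13.26] tilt [ 0.002 -0.003 -1.   ] spin -0.376 q7 -0.48 q [ 0.17  0.3  -0.22  2.09  0.1   0.76 -0.48]
T [-0.943  0.463  2.311] F [-2.  -4.5  5.9]
yaw -23.2 shift [-13.59 -46.14  13.23] tilt [ 0.002 -0.003 -1.   ] spin -0.404 q7 -0.51 q [ 0.17  0.3  -0.21  2.09  0.1   0.76 -0.51]
T [-1.369  0.321  2.709] F [-2.5 -5.5  6.5]
t: 9.98
eef_pos: [0.4793, -0.0554, 0.2062]
tool_rot: [0.002, 0.837, 0.547, 0.003]
contact_force: [0.2, -0.8, 0.1]
gripper_width: 0.603
grasp_force: 0.0
yaw -23.6 shift [-9.86  2.42  0.61] tilt [ 0.007 -0.    -1.   ] spin -1.051 q7 -0.48 q [ 0.18  0.2  -0.22  2.02  0.05  0.92 -0.48]
```

Knob 2 also reached its stop (2.7 N m). On to knob 3.

```bash
python3 -m jog '[[-3,1,0.5,-0.125],[-6,2,0.5,-0.25],[-9.9,2.4,0.5,-0.375],[-9.9,2.4,0.5,-0.5],[-9.9,2.4,0.5,-0.625],[-9.9,2.4,0.5,-0.75],[-9.9,2.4,0.5,-0.875],[-9.9,2.4,0.5,-1.0],[-9.9,2.4,0.5,-1.05],[-9.9,2.4,0.5,-1.05],[-9.9,2.4,0.5,-1.05],[-9.9,2.4,0.5,-1.05]]'; python3 -c "
from h import *
go(.462,-.1555,.1325,36.6)
from station import bot
c=bot.read_camera('top');np.savez('top2.npz',**c)
P=cloud(c);Z=P[...,2];X=P[...,0];Y=P[...,1]
m=((X>.45)&(X<.505)&(Y>-.087)&(Y<-.022)&(Z>.135)&(Z<.17));print(m.sum(), bar(P,m) if m.sum()>20 else '')
"
```

```text
t: 10.98
eef_pos: [0.4589, -0.1557, 0.1969]
tool_rot: [-0.0, 0.45, 0.893, 0.0]
contact_force: [0.1, 0.1, 0.0]
gripper_width: 0.598
grasp_force: 0.0
yaw 36.5 shift [-0.17  0.26  6.44] tilt [-0.001  0.    -1.   ] spin -0.003 q7 0.75 q [ 0.46  0.22 -0.3   2.02  0.08  0.91  0.75]
86 (86, array([ 0.476 , -0.0547,  0.153 ]), array([476.2, -54.8]), array([41., 14.]), 75.2, np.float64(0.1571))
```

```bash
python3 -m jog '[[-0.2,0.3,3,0],[-0.2,0.3,5,0],[-0.2,0.3,6,0],[-0.2,0.3,6.4,0],[-0.2,0.3,6.4,0]]'; python3 -m jog '[[0,0,0,0],[0,0,0,0],[0,0,0,0],[0,0,0,0],[0,0,0,0],[0,0,0,0],[0,0,0,0]]' 1 60; python3 s.py; python3 -m jog '[[0,0,0,0.1],[0,0,0,0.2],[0,0,0,0.3],[0,0,0,0.4],[0,0,0,0.5],[0,0,0,0.6],[0,0,0,0.7],[0,0,0,0.8],[0,0,0,0.8]]'; python3 s.py;  python3 -m jog '[[0,0,0,0.05],[0,0,0,0.1],[0,0,0,0.15],[0,0,0,0.19],[0,0,0,0.19]]' >/dev/null; python3 s.py
```

```text
t: 11.45
eef_pos: [0.4623, -0.1553, 0.1327]
tool_rot: [-0.001, 0.449, 0.893, -0.0]
contact_force: [0.2, -0.4, 0.0]
gripper_width: 0.604
grasp_force: 0.0
t: 12.03
eef_pos: [0.4628, -0.156, 0.1344]
tool_rot: [0.0, 0.45, 0.893, -0.0]
contact_force: [-2.9, -0.4, 6.2]
gripper_width: 0.15
grasp_force: 59.4
yaw 36.6 shift [ 40.12 -27.87  13.4 ] tilt [ 0.001 -0.001 -1.   ] spin 0.638 q7 0.71 q [ 0.44  0.31 -0.29  2.07  0.13  0.77  0.71]
T [-0.115  0.606  0.001] F [-2.9 -0.4  6.2]
t: 12.78
eef_pos: [0.4622, -0.1561, 0.1345]
tool_rot: [0.0, 0.764, 0.646, -0.0]
contact_force: [-4.2, -1.0, 7.7]
gripper_width: 0.149
grasp_force: 59.7
yaw -9.6 shift [  7.72 -48.17  13.45] tilt [-0.    -0.001 -1.   ] spin -0.167 q7 -0.02 q [ 0.31  0.3  -0.13  2.08  0.06  0.76 -0.02]
T [-0.275  1.021  0.021] F [-4.2 -1.   7.7]
yaw -20.0 shift [ -1.08 -48.77  13.45] tilt [-0.001 -0.002 -1.   ] spin -0.349 q7 -0.19 q [ 0.27  0.3  -0.09  2.08  0.04  0.76 -0.19]
T [-0.403  1.191  1.624] F [-5.9 -2.   8.1]
```

```bash
python3 -m jog '[[0,0,0,0.04],[0,0,0,0.05],[0,0,0,0.05]]'>/dev/null; python3 s.py;python3 -m jog '[[0,0,0,0],[0,0,0,0],[0,0,0,0],[0,0,0,0],[0,0,-2,0],[0,0,-5,0],[0,0,-7,0],[0,0,-7,0]]' -0.2; python3 -c "
from h import *
go(.652,-.0715,.21,78)"
```

```text
yaw -22.6 shift [ -3.29 -48.67  13.45] tilt [-0.001 -0.003 -1.   ] spin -0.394 q7 -0.24 q [ 0.27  0.3  -0.08  2.08  0.04  0.76 -0.24]
T [-0.554  1.31   2.509] F [-5.3 -2.9  9.4]
t: 14.12
eef_pos: [0.4655, -0.1562, 0.2074]
tool_rot: [0.003, 0.834, 0.552, 0.003]
contact_force: [0.3, -0.8, 0.7]
gripper_width: 0.599
grasp_force: 0.0
yaw -23.0 shift [15.09 13.86 -0.14] tilt [ 0.007 -0.002 -1.   ] spin -1.763 q7 -0.23 q [ 0.27  0.2  -0.08  2.01  0.02  0.92 -0.23]
```

```bash
python3 -m jog '[[3,3,0,-0.12],[6,6,0,-0.24],[9,9,0,-0.36],[12,12,0,-0.48],[15.1,13.9,0,-0.6],[15.1,13.9,0,-0.72],[15.1,13.9,0,-0.84],[15.1,13.9,0,-0.96],[15.1,13.9,0,-1.08],[15.1,13.9,0,-1.2],[15.1,13.9,0,-1.32],[15.1,13.9,0,-1.44],[15.1,13.9,0,-1.56],[15.1,13.9,0,-1.68],[15.1,13.9,0,-1.76],[15.1,13.9,0,-1.76],[15.1,13.9,0,-1.76],[15.1,13.9,0,-1.76]]'; python3 -c "
from h import *
go(.652,-.0715,.128,78)
from station import bot
c=bot.read_camera('top');np.savez('top3.npz',**c)
P=cloud(c);Z=P[...,2];X=P[...,0];Y=P[...,1]
m=((X>.43)&(X<.49)&(Y>-.187)&(Y<-.122)&(Z>.135)&(Z<.17));print(m.sum(), bar(P,m) if m.sum()>20 else '')
"
```

```text
t: 15.62
eef_pos: [0.6495, -0.0708, 0.2028]
tool_rot: [-0.0, 0.107, 0.994, 0.0]
contact_force: [0.5, -0.3, 0.2]
gripper_width: 0.605
grasp_force: 0.0
yaw 77.7 shift [-0.26 -0.01  7.48] tilt [-0.001  0.    -1.   ] spin -0.005 q7 1.17 q [ 0.34  0.51 -0.46  1.61  0.25  1.08  1.17]
0
```

```bash
python3 -m jog '[[-0.3,0,3,0],[-0.3,0,6,0],[-0.3,0,7,0],[-0.3,0,7.4,0],[-0.3,0,7.4,0]]'; python3 -m jog '[[0,0,0,0],[0,0,0,0],[0,0,0,0],[0,0,0,0],[0,0,0,0],[0,0,0,0],[0,0,0,0]]' 1 60; python3 s.py; python3 -m jog '[[0,0,0,0.1],[0,0,0,0.2],[0,0,0,0.3],[0,0,0,0.4],[0,0,0,0.5],[0,0,0,0.6],[0,0,0,0.7],[0,0,0,0.7],[0,0,0,0.7]]'; python3 s.py
python3 - <<'E'
from h import *
from station import bot
for n in("top","side"):
    c=bot.read_camera(n);np.savez(n+"4.npz",**c)
    cv2.imwrite(f"pics/{n}4.png",(cv2.resize(c["pixels"][110:260,180:345],None,fx=3.9,fy=3.9,interpolation=2))[:,:,::-1])
    P=cloud(c);Z=P[...,2];X=P[...,0];Y=P[...,1];g=c["pixels"].astype(int)
    m=((X>.43)&(X<.49)&(Y>-.187)&(Y<-.122)&(Z>.135)&(Z<.17));print(n,m.sum(), bar(P,m) if m.sum()>20 else '')
    m=(Z>.005)&(Z<.03)&(g.min(2)>130)&(np.hypot(X-.652,Y+.071)<.075);print(m.sum(), bar(P,m) if m.sum()>5 else '')
E
```

```text
t: 16.08
eef_pos: [0.6522, -0.0712, 0.1288]
tool_rot: [-0.001, 0.106, 0.994, 0.0]
contact_force: [0.4, -0.2, -0.6]
gripper_width: 0.6
grasp_force: 0.0
t: 16.67
eef_pos: [0.6534, -0.0726, 0.1312]
tool_rot: [0.001, 0.106, 0.994, -0.001]
contact_force: [-2.3, -2.6, 5.6]
gripper_width: 0.152
grasp_force: 60.2
yaw 77.8 shift [65.43 -6.7  12.96] tilt [ 0.002 -0.002 -1.   ] spin 1.358 q7 1.14 q [ 0.32  0.59 -0.44  1.66  0.29  0.95  1.14]
T [-0.429  0.422  0.021] F [-2.3 -2.6  5.6]
t: 17.42
eef_pos: [0.6535, -0.0725, 0.1312]
tool_rot: [0.002, 0.44, 0.898, -0.0]
contact_force: [-2.7, -3.1, 6.7]
gripper_width: 0.151
grasp_force: 60.3
yaw 37.8 shift [ 45.81 -47.21  12.95] tilt [ 0.002 -0.002 -1.   ] spin 0.66 q7 0.53 q [ 0.21  0.56 -0.27  1.67  0.18  0.93  0.53]
T [-0.531  0.421  0.121] F [-2.7 -3.1  6.7]
top 0 
20 (20, array([ 0.6073, -0.073 ,  0.0164]), array([609.7, -73.1]), array([46.1,  4. ]), -174.5, np.float64(0.0192))
side 90 (90, array([ 0.4607, -0.1485,  0.148 ]), array([ 461.3, -151.5]), array([46. , 15.9]), 71.6, np.float64(0.1573))
27 (27, array([ 0.6155, -0.0725,  0.0165]), array([614.8, -72.4]), array([11.2, 56.8]), -178.5, np.float64(0.0209))
```

View pics/side4.png

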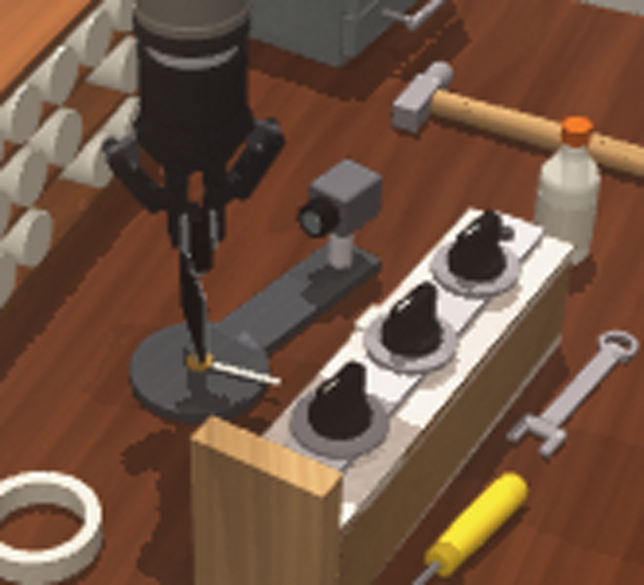

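View pics/top4.png

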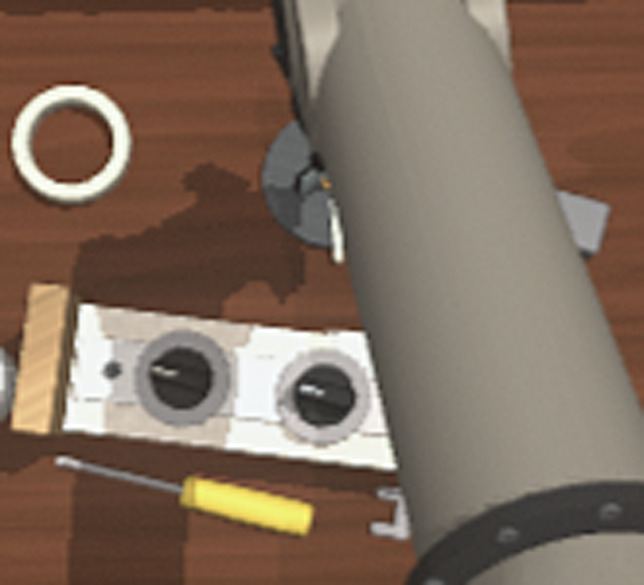

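The side view shows the gripper holding the bar and the needle, from crop (200,362) to (280,380), pointing at the carcass's marker. All three knob bars are parallel at their stops, and the other things are undisturbed. The needle's line runs through (612,-73) mm and passes about 4 mm from the marker at (523,-78) mm. The limit is 20 mm, so I hand in.

```bash
python3 -c "
from station import bot
print(bot.hand_in())"
```

```text
the job is handed in; nothing more can be done
None
```

I turned all three knobs clockwise to their end stops in the order asked, starting next to the stop block, and handed the job in at about 17.5 s with the gripper still holding the mirror, its line of sight passing an estimated 4 mm from the marker's centre (limit 20 mm).

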